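Wedge-lock the board in its bench clamp

TASK

Two wooden wedge clamps lie on the workbench, and one of them has a pine board lying in front of its end stop. In that clamp, slide the aluminium bar with the black knob forward until it holds the board against the end stop. Then push the thumb wedge back along its ramp, towards the knob end, until it jams firmly against the bar, and leave it jammed.

Things in the scene. Friction and masses are not known exactly. Their poses are not given: they have to be found in the camera images.
- clamp: Fixed clamp holding the pine board (its empty twin is unlisted). Plywood base 320 x 150 x 18 mm; origin: centre of its underside, on the bench. x = forward, knob to end stop (face at x = 125 mm); y left, z up. Bar 36 mm wide slides along x on y = -20 mm, fence on its right, wedge and ramp on its left. All tops there 44 mm above the bench; only knob and lug rise higher. End stop 48 mm high.
- bar: Aluminium bar; its origin is the top centre of the round black knob at its rear: upright, 24 mm across, 44 mm tall, top 88 mm above the bench. It slides along the clamp's x only, about 4 N, and stays put. Knob starts at clamp x = -145 to -120, y = -20 mm. The bar's front end is 155 mm ahead of the knob's centre, so it holds a seated board with the knob at x = -90 mm.
- wedge: Wooden wedge; origin: top centre of the thumb lug on its thick front end, 24 (x) x 20 (y) x 44 mm tall, top 88 mm above the bench. Captive: slides only on its ramp, back (-x) and 10 degrees towards the bar (-y), about 5 N, stays put. Lug starts at clamp x = 29 to 18, y = 19 to 17 mm; touches the bar at x = -10, y = 12 mm and jams within 3 mm more at 10 to 20 N, drawing the bar back a mm or two.
- board: Loose pine board 60 (along clamp x) x 90 x 24 mm, lying flat on the clamp's base between bar and end stop. Origin: centre of its underside, 18 mm above the bench. Against the end stop its origin is at clamp x = 95 mm; it starts 2 to 10 mm short of that and the bar pushes it home.
Mind the look-alikes: they are no part of the job. Leave any blue, orange or turquoise look-alike of the board alone.

How it is judged:
On the way, in this order (a step that is already met when the one before it is completed fails the run):
1. the bar holds the board against the end stop (board within 8 mm, bar within 12 mm) (x of bar in the frame of clamp above -0.102 m and x of board in the frame of clamp above 0.087 m), for 0.2 s.
2. the wedge is squeezed between ramp and bar (over 2 N) (contact force between wedge and bar above 2 N), for 0.2 s.
At the end, for the whole second after the job is handed in: The board lies flat (within 10 degrees) and still in the clamp, within 8 mm of the end stop and 30 mm of the bar's line; the bar is up against it (within 12 mm of its seated place); the wedge is jammed: left alone, it still presses on the bar with over 2 N (all of step 1 and x of board in the frame of clamp below 0.103 m and y of board in the frame of clamp between -0.05 and 0.01 m and angle between board's own z axis and vertical below 0.17 rad and linear speed of board below 0.02 m/s and contact force between wedge and bar above 2 N); the robot touches nothing.
It also fails if it takes over 42 s, if anything falls off the work surface, if the arm or the gripper's body presses on something with over 40 N, if the wrist force passes 120 N, or if a joint passes its speed limit or range.

ROBOT

A 6-joint arm with a two-finger parallel gripper is mounted at the origin on the work surface. World frame = base frame: x ahead of the robot, y to its left, z up, the work surface at z = 0. Lengths are in m, angles in rad, forces in N, time in s.
With the tool pointing down it reaches from about 0.3 to 0.775 m from the base axis. Payload 14.6 kg.
Tool frame: the origin (TCP) lies where the fingers leave the gripper's body, on its centre line; the fingertips stand 97 mm ahead of it and the grasp point (between the pads) lies 78 mm ahead of it (ctrl.finger_overhang is the distance from the TCP to the fingertips, in m); z points along the fingers, y is the direction in which the jaws open and shut (so a half turn about z gives the same grasp; the last joint's range is limited). The gripper opens to 94 mm and grips with 3 to 60 N. Pads are 16 mm wide; open, the fingers measure 119 mm over their backs; the gripper's body (75 mm by 177 mm) begins 78 mm behind the grasp point.
Start: joints at [-1.341, 0.3, 1.521, -0, 1.321, -0.067], TCP at [0.161, -0.526, 0.303] pointing down, gripper open.
Joint ranges: [-3.03, 3.03], [-0.79, 2.21], [0.23, 2.52], [-1.04, 4.18], [0, 3.07], [-2.55, 2.55]. Speed limits (rad/s): [2.22, 2.22, 2.57, 3.14, 3.14, 3.14].

INTERFACE

Orientations are given as [roll, pitch, yaw] about the fixed x, y, z axes, in that order (R = Rz(yaw) Ry(pitch) Rx(roll)).
In Python, from station import ctrl, imaging, hand_in gives the robot as it stands.
- The arm moves only by the shell command python3 -m pendant 'ROWS' [FORCE]. ROWS is JSON, a list of rows, each a list of 7 numbers: the shift along the tool's x, y, z normalised to -1 to 1, where 1 is 120 mm, then the turn, a rotation vector about the tool's x, y, z normalised to -1 to 1, where 1 is 30 degrees, then the closure, from -1 (fully open) to 1 (shut). A call has 1 to 10 rows; each row shifts and turns the commanded pose from where the row before left it, along the tool's axes as they then stand; what a row does not reach is not made up. A row lasts 1/12 s, in which the tool goes at most 41.7 mm and 7.16 degrees, less where a joint would pass 70% of its speed; a pose out of reach is approached as far as the arm can. A call with a number of a shift or a turn outside -1 to 1 is refused whole. A call with a gripper value outside its range is refused whole. The fingers move at their own pace and stop on an object; FORCE is the grip in N (left out, the last holds). Time passes only in rows, so rows that do not move let the fingers close. It gives the time, the measured TCP pose, the force and the opening at its end, in the units of the state.
- ctrl.get_obs(): the state, without advancing time (a new reading comes with each control period).
- imaging.camera(name): name is "side" or "top" or "wrist"; returns a dict with "image" (480x640x3 uint8, red, green, blue), "mtx" (3x3 intrinsics, pixels), "rvec" (rotation vector, rad) and "tvec" (3), from world to camera coordinates, as OpenCV has them. Camera axes: x right, y down, z forward; pixel columns grow to the right and rows downward; lengths in m; the calibration is good to about 2 mm. A picture is of the moment at which its call begins. There is no depth.
- hand_in(): hands the job in, once; it reports no verdict.
The state is a dict: "time_s": time; "qpos": joint angles; "joint_vel": joint speeds; "tau": joint torques, N m; "ee_pos": TCP position; "eef_rot": TCP orientation; "force": force on the tool from outside, world axes, zero at the start; "moment": the same for the moment, N m; "grip_width": finger opening in m.
Only numpy, scipy, OpenCV 4.12 (cv2) and the standard library are available. Lean on these libraries where they do the work, as an engineer would, in place of code of your own. Each camera call takes 0.05 s, during which the arm holds its last target.

## Working session

There is one attempt and no reset: what is moved stays moved. The work goes in short steps, Python scripts to look and compute and a shell command to move; the robot and the scene stay as the last step left them, time stands still between calls to the robot, and variables do not carry over. Pictures are saved under pics/ and viewed, and the job is handed in when it is done.

```bash
mkdir -p pics; ls; python3 - <<'E'
from station import ctrl, imaging
import cv2
o=ctrl.get_obs();print(o)
for n in("top","side"):
    c=imaging.camera(n);cv2.imwrite(f"pics/{n}0.png",c["image"][:,:,::-1])
    import numpy as np
    R=cv2.Rodrigues(np.array(c["rvec"]))[0];print(n,-R.T@np.array(c["tvec"]).ravel(),R[2])
E
```

```text
pics
{'time_s': 0.0, 'qpos': array([-1.34056782e+00,  3.00498657e-01,  1.52161701e+00, -1.47706071e-05,
        1.32071552e+00, -6.66136858e-02]), 'joint_vel': array([ 0.00071196,  0.00032412, -0.00027859, -0.00114562, -0.00069036,
        0.00240344]), 'tau': array([-7.77921869e-04, -5.31808770e+01, -3.52731442e+01,  7.08282413e-02,
        2.46154441e-02, -1.17549002e-04]), 'ee_pos': array([ 0.16082643, -0.52579047,  0.30205595]), 'eef_rot': array([-3.14035591e+00, -6.81677917e-05,  2.96845813e-01]), 'force': array([-0.004934  ,  0.16176025,  0.66466385]), 'moment': array([-0.05819279,  0.0607795 ,  0.01310752]), 'grip_width': 0.09398994333682685}
top [ 0.53697476 -0.00480524  0.90205387] [ 0.08247478  0.02864801 -0.99618131]
side [ 0.5464711  -0.66569138  0.77395775] [ 0.03107286  0.71085633 -0.70265052]
```

View pics/top0.png

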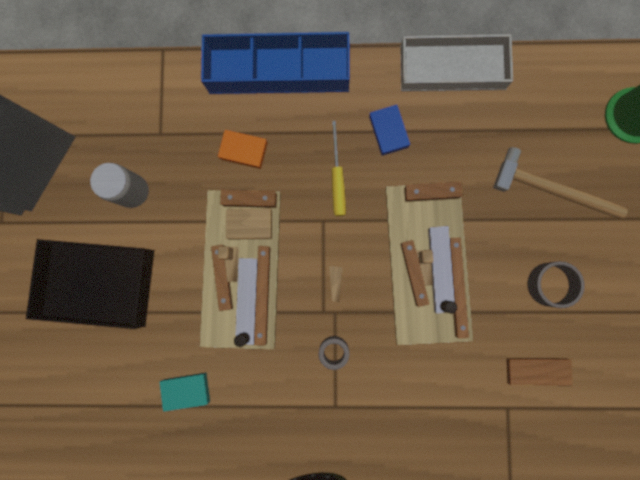

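View pics/side0.png

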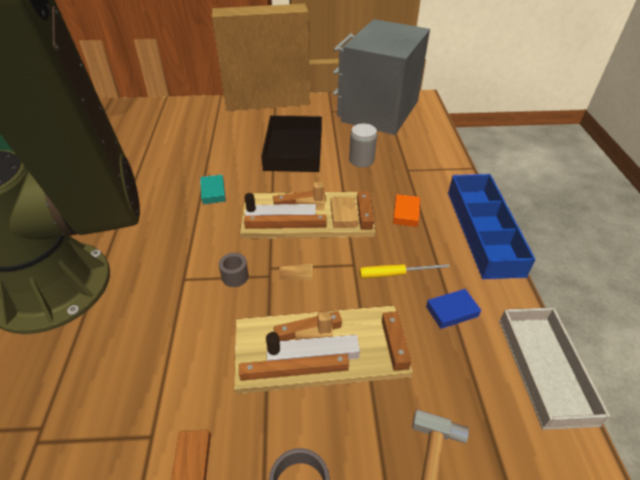

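The top view shows two clamps: one at columns 200–280, rows 190–348, and one at columns 387–471, rows 184–345. The left one has the pale board at about (248,223) in front of its end stop. The right one is empty. I'll enlarge the left one to confirm and measure it.

```bash
cat > h.py <<'E'
import numpy as np,cv2
from station import ctrl, imaging
def ray(c,u,v,z):
    R=cv2.Rodrigues(np.array(c["rvec"]))[0];t=np.array(c["tvec"]).ravel();C=-R.T@t
    d=R.T@np.linalg.inv(np.array(c["mtx"]))@np.array([u,v,1.]);return C+d*(z-C[2])/d[2]
def crop(c,x0,y0,x1,y1,s,name):
    cv2.imwrite(f"pics/{name}.png",cv2.resize(np.ascontiguousarray(c["image"][y0:y1,x0:x1,::-1]),None,fx=s,fy=s,interpolation=cv2.INTER_CUBIC))
E
python3 - <<'E'
from h import *
c=imaging.camera("top");crop(c,190,180,290,355,3.4,"t1")
s=imaging.camera("side");crop(s,230,170,390,250,5,"s1")
E
```

```text
(no output)
```

View pics/t1.png

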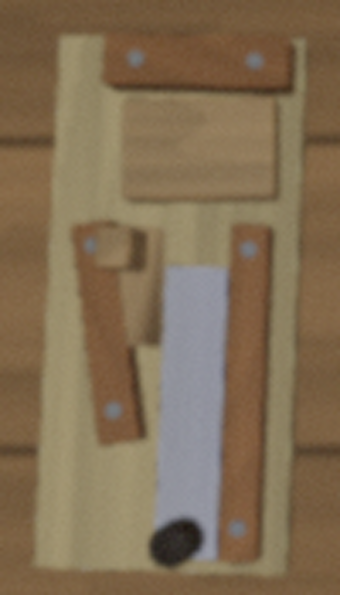

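View pics/s1.png

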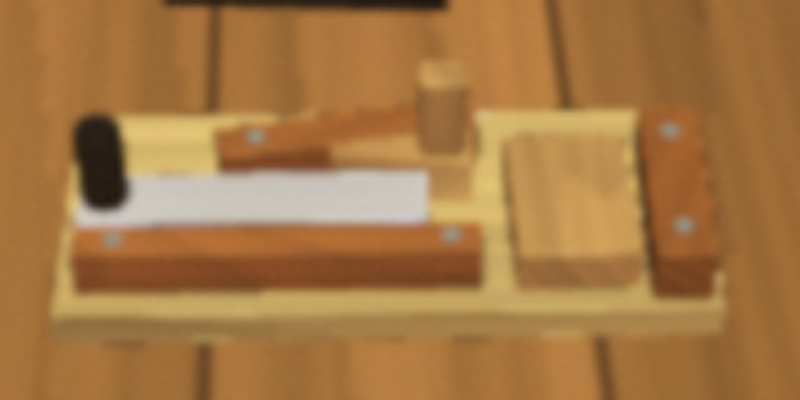

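The left clamp is the one meant: pine board at crop (200,148), knob top at about (170,545), lug top at about (112,246). Next come the positions.

```bash
python3 - <<'E'
from h import *
c=imaging.camera("top");s=imaging.camera("side")
T=lambda x,y,z:ray(c,(x+.5)/3.4+190-.5,(y+.5)/3.4+180-.5,z)
S=lambda x,y,z:ray(s,(x+.5)/5+230-.5,(y+.5)/5+170-.5,z)
P=[T(60,36,.018),T(306,38,.018),T(287,572,.018),T(36,568,.018)]
np.set_printoptions(precision=4,suppress=True)
print(np.array(P)); print([np.linalg.norm(P[i]-P[(i+1)%4]) for i in range(4)])
ctr=sum(P)/4; f=(P[0]+P[1]-P[2]-P[3]);yaw=np.arctan2(f[1],f[0]);print(ctr,yaw,np.degrees(yaw))
# bar edges
b=[T(165,266,.044),T(158,500,.044),T(227,268,.044),T(217,558,.044)]
for a,d in((b[0],b[1]),(b[2],b[3])):print("baredge yaw",np.degrees(np.arctan2(*(a-d)[[1,0]])))
Rz=lambda p:np.array([[np.cos(yaw),np.sin(yaw)],[-np.sin(yaw),np.cos(yaw)]])@(p-ctr)[:2]*1000
for n,p in dict(knobT=T(170,545,.088),knobS=S(97,126,.088),lugT=T(112,246,.088),lugS=S(443,74,.088),boardT=T(199,148,.042),boardS=S(570,193,.042),stopfL=T(107,88,.048),stopfR=T(292,91,.048),bfL=b[0],bfR=b[2]).items():print(n,p,Rz(p))
E
```

```text
[[0.727  0.264  0.018 ]
 [0.7246 0.1138 0.018 ]
 [0.4064 0.1229 0.018 ]
 [0.4084 0.2718 0.018 ]]
[np.float64(0.15017428821611475), np.float64(0.31830820837772533), np.float64(0.1488576955898624), np.float64(0.3187345272530697)]
[0.5666 0.1931 0.018 ] -0.02651067852322933 -1.5189499914091547
baredge yaw -0.8910482492961926
baredge yaw -1.3509036861347548
knobT [0.431  0.1767 0.088 ] [-135.0832  -19.9944]
knobS [0.429  0.1797 0.088 ] [-137.1618  -17.0274]
lugT [0.594  0.2113 0.088 ] [26.8756 18.8953]
lugS [0.5933 0.2108 0.088 ] [26.1786 18.3817]
boardT [0.6546 0.1731 0.042 ] [ 88.485  -17.6521]
boardS [0.653  0.1736 0.042 ] [ 86.9132 -17.2539]
stopfL [0.6895 0.2265 0.048 ] [121.9524  36.6091]
stopfR [0.6869 0.1178 0.048 ] [122.2972 -72.1236]
bfL [0.5853 0.1917 0.044 ] [18.6963 -0.8987]
bfR [0.584  0.1555 0.044 ] [ 18.3654 -37.1694]
```

Measured sizes match: base 0.150 x 0.318 m, yaw −1.5°, knob at x ≈ −136 and lug at (26.5, 18.6) in the clamp frame. I'll align the tool with the clamp, shut the fingers and move towards a point behind the knob.

```bash
python3 -m pendant '[[0,0,0,0,0,0.206,1],[0,0,0,0,0,0.206,1],[0,0,0,0,0,0.206,1],[0.2,-0.28,0,0,0,0,1],[0.2,-0.28,0,0,0,0,1],[0.2,-0.28,0,0,0,0,1],[0.2,-0.28,0,0,0,0,1],[0.2,-0.28,0,0,0,0,1],[0.2,-0.28,0,0,0,0,1],[0.2,-0.28,0,0,0,0,1]]' 20
cat >> h.py <<'E'
YAW=-0.0265;CTR=np.array([.5666,.1931])
def toclamp(p):
    c,s=np.cos(YAW),np.sin(YAW);return np.array([[c,s],[-s,c]])@(np.array(p)[:2]-CTR)*1000
def go(x,y,z):
    "remaining shift in tool units to clamp mm x,y and tip z (mm)"
    o=ctrl.get_obs();q=toclamp(o["ee_pos"]);tip=o["ee_pos"][2]*1000-97
    print("t",round(o["time_s"],2),"clamp",q.round(1),"tip",round(tip,1),"rpy",o["eef_rot"].round(4),"F",o["force"].round(1),"q",o["qpos"].round(2),"w",round(o["grip_width"],4))
    print("tool units",((np.array([x,y])-q)*[1,-1]/120).round(3),round((tip-z)/120,3))
E
python3 -c "
from h import *
go(-172,-20,60)"
```

```text
time_s: 1.13
ee_pos: [0.3358, -0.2935, 0.3028]
eef_rot: [3.141, -0.0, -0.027]
force: [-0.3, -0.6, 0.2]
grip_width: 0.0312
t 1.13 clamp [-217.9 -492.6] tip 205.8 rpy [ 3.1413e+00 -4.0000e-04 -2.7100e-02] F [-0.3 -0.6  0.2] q [-0.8   0.07  1.8   0.    1.28  0.8 ] w 0.0312
tool units [ 0.382 -3.938] 1.215
```

```bash
python3 -m pendant '[[0.03,-0.33,0,0,0,0,1],[0.03,-0.33,0,0,0,0,1],[0.03,-0.33,0,0,0,0,1],[0.03,-0.33,0,0,0,0,1],[0.03,-0.33,0,0,0,0,1],[0.03,-0.33,0,0,0,0,1],[0.03,-0.33,0,0,0,0,1],[0.03,-0.33,0,0,0,0,1],[0.03,-0.33,0,0,0,0,1],[0.03,-0.33,0,0,0,0,1]]'
python3 -m pendant '[[0,0,0,0,0,0,1],[0,0,0,0,0,0,1]]'
python3 -c "
from h import *
go(-172,-20,60)"
```

```text
time_s: 1.97
ee_pos: [0.3813, 0.1016, 0.303]
eef_rot: [-3.141, -0.001, -0.027]
force: [0.2, -0.5, 0.1]
grip_width: 0.0008
time_s: 2.13
ee_pos: [0.3814, 0.1011, 0.3025]
eef_rot: [3.142, 0.0, -0.023]
force: [0.2, -0.7, 0.2]
grip_width: 0.0006
t 2.13 clamp [-182.7  -96.9] tip 205.5 rpy [ 3.1415e+00  3.0000e-04 -2.2500e-02] F [ 0.2 -0.7  0.2] q [ 0.17 -0.06  1.92 -0.    1.28  1.76] w 0.0006
tool units [ 0.089 -0.64 ] 1.213
```

```bash
python3 -m pendant '[[0.045,-0.32,0,0,0,0,1],[0.045,-0.32,0,0,0,0,1],[0,0,0.3,0,0,0,1],[0,0,0.3,0,0,0,1],[0,0,0.3,0,0,0,1],[0,0,0.2,0,0,0,1],[0,0,0,0,0,0,1],[0,0,0,0,0,0,1]]'
python3 - <<'E'
from h import *
go(-172,-20,56)
c=imaging.camera("side");crop(c,200,100,420,260,3.5,"s2")
E
```

```text
time_s: 2.8
ee_pos: [0.3948, 0.175, 0.1708]
eef_rot: [3.141, 0.002, -0.028]
force: [-0.0, -0.1, 0.6]
grip_width: 0.0006
t 2.8 clamp [-171.3  -22.6] tip 73.8 rpy [ 3.1409e+00  1.6000e-03 -2.8300e-02] F [-0.  -0.1  0.6] q [ 0.33  0.21  1.98 -0.    0.96  1.93] w 0.0006
tool units [-0.006 -0.022] 0.148
```

View pics/s2.png

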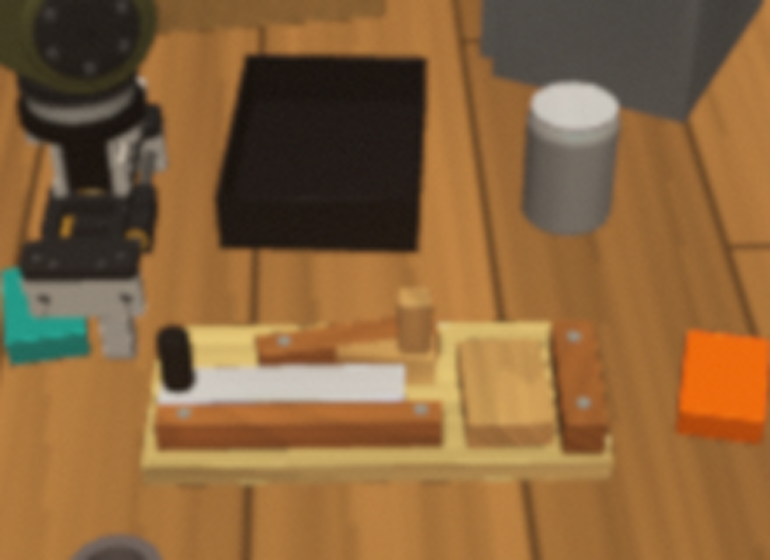

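The side view shows the shut fingers (crop 115,340) just behind the knob (175,360), in line with the bar. I'll lower the tool and push forward.

```bash
python3 -m pendant '[[0,-0.02,0.14,0,0,0,1],[0,0,0,0,0,0,1],[0.1,0,0,0,0,0,1],[0.08,0,0,0,0,0,1],[0.08,0,0,0,0,0,1],[0.08,0,0,0,0,0,1],[0,0,0,0,0,0,1],[0,0,0,0,0,0,1]]'
python3 - <<'E'
from h import *
go(-110,-20,57)
c=imaging.camera("side");crop(c,200,100,420,260,3.5,"s3")
E
```

```text
time_s: 3.52
ee_pos: [0.4359, 0.1773, 0.1541]
eef_rot: [-3.141, -0.001, -0.027]
force: [-0.4, 0.1, -0.8]
grip_width: 0.0007
t 3.52 clamp [-130.2  -19.3] tip 57.1 rpy [-3.1414e+00 -9.0000e-04 -2.7200e-02] F [-0.4  0.1 -0.8] q [ 0.31  0.32  1.89 -0.    0.94  1.91] w 0.0007
tool units [0.168 0.006] 0.001
```

View pics/s3.png

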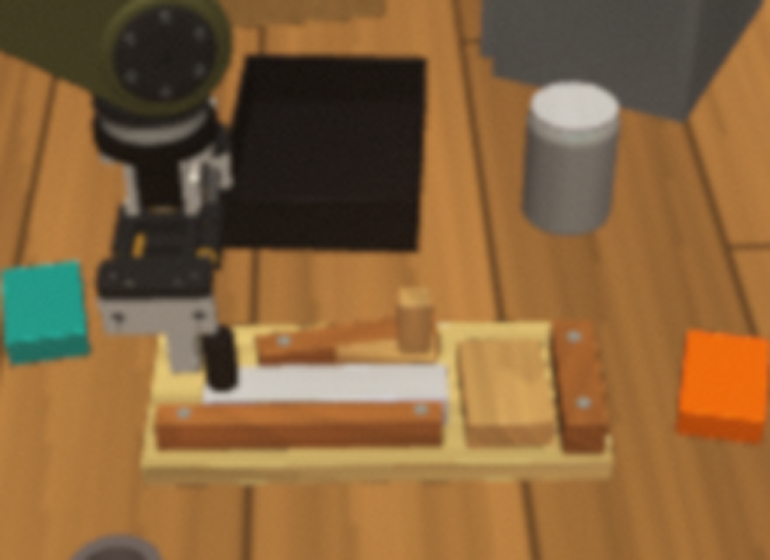

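The bar moved about 22 mm, its front now at crop x=447, a little short of the board at 460. I'll push the rest in small steps and watch the force.

```bash
python3 -m pendant '[[0.05,0,0,0,0,0,1],[0.05,0,0,0,0,0,1],[0.03,0,0,0,0,0,1],[0,0,0,0,0,0,1]]'
python3 -m pendant '[[0.01,0,0,0,0,0,1],[0.01,0,0,0,0,0,1],[0,0,0,0,0,0,1]]'
python3 -m pendant '[[0.01,0,0,0,0,0,1],[0,0,0,0,0,0,1]]'
```

```text
time_s: 3.9
ee_pos: [0.4516, 0.1769, 0.1538]
eef_rot: [3.142, -0.0, -0.027]
force: [0.6, 0.2, -0.9]
grip_width: 0.0008
time_s: 4.15
ee_pos: [0.4533, 0.1769, 0.1538]
eef_rot: [3.142, 0.0, -0.027]
force: [-2.2, -0.3, 0.3]
grip_width: 0.0008
time_s: 4.32
ee_pos: [0.4541, 0.1769, 0.1538]
eef_rot: [3.141, 0.002, -0.027]
force: [-7.5, -0.5, 3.2]
grip_width: 0.0003
```

```bash
python3 -m pendant '[[0.01,0,0,0,0,0,1],[0,0,0,0,0,0,1]]'
python3 -m pendant '[[0.01,0,0,0,0,0,1],[0,0,0,0,0,0,1]]'
python3 - <<'E'
from h import *
go(-110,-20,57)
c=imaging.camera("side");crop(c,240,150,390,260,5,"s4")
c=imaging.camera("top");crop(c,190,180,290,355,3.4,"t4")
E
```

```text
time_s: 4.48
ee_pos: [0.4544, 0.1769, 0.1537]
eef_rot: [3.141, 0.004, -0.027]
force: [-17.5, 0.6, 10.8]
grip_width: 0.0007
time_s: 4.65
ee_pos: [0.4548, 0.1769, 0.1537]
eef_rot: [3.141, 0.007, -0.027]
force: [-25.6, 0.8, 17.4]
grip_width: 0.0007
t 4.65 clamp [-111.3  -19.1] tip 56.7 rpy [ 3.1406  0.007  -0.0265] F [-25.6   0.8  17.4] q [0.3  0.35 1.84 0.   0.96 1.89] w 0.0007
tool units [0.011 0.007] -0.003
```

View pics/s4.png

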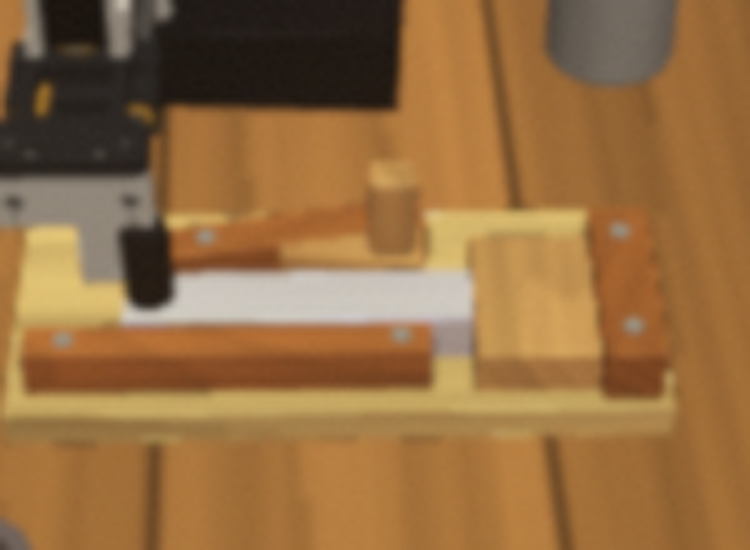

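View pics/t4.png

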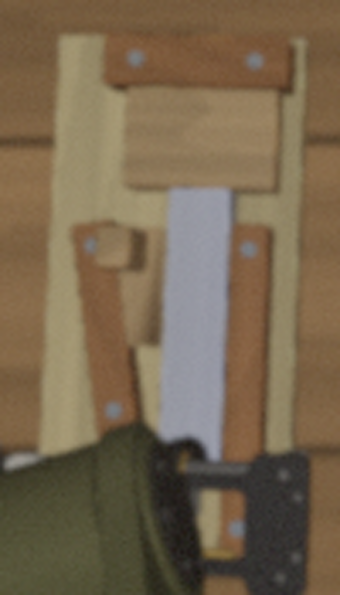

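The board is flush with the end stop and the bar's front meets the board at side crop x=472, under a 25 N push. I'll back off, rise and cross to a point ahead of the lug.

```bash
python3 -m pendant '[[-0.08,0,0,0,0,0,1],[-0.1,0,0,0,0,0,1],[0,0,-0.25,0,0,0,1],[0,0,-0.25,0,0,0,1],[0.32,-0.05,0,0,0,0,1],[0.32,-0.05,0,0,0,0,1],[0.32,-0.06,0,0,0,0,1],[0.32,-0.06,0,0,0,0,1],[0.28,-0.06,0,0,0,0,1],[0,0,0,0,0,0,1]]'
python3 -m pendant '[[0,0,0,0,0,0,1],[0,0,0,0,0,0,1]]'
python3 - <<'E'
from h import *
go(58,16,58)
E
```

```text
time_s: 5.58
ee_pos: [0.6274, 0.2062, 0.2124]
eef_rot: [-3.141, -0.001, -0.028]
force: [-1.0, 0.1, -0.2]
grip_width: 0.0004
time_s: 5.75
ee_pos: [0.6229, 0.2059, 0.2135]
eef_rot: [3.141, 0.0, -0.027]
force: [0.6, 1.0, 0.2]
grip_width: 0.0008
t 5.75 clamp [55.9 14.2] tip 116.5 rpy [ 3.1415e+00  3.0000e-04 -2.6700e-02] F [0.6 1.  0.2] q [ 0.26  0.61  1.28 -0.    1.25  1.86] w 0.0008
tool units [ 0.017 -0.015] 0.488
```

```bash
python3 -m pendant '[[0.03,-0.01,0,0,0,0,1],[0,0,0.25,0,0,0,1],[0,0,0.23,0,0,0,1],[0,0,0,0,0,0,1],[0,0,0,0,0,0,1]]'
python3 - <<'E'
from h import *
go(9,15,58)
c=imaging.camera("side");crop(c,240,120,400,260,4,"s5")
E
```

```text
time_s: 6.17
ee_pos: [0.6265, 0.207, 0.1564]
eef_rot: [3.141, 0.002, -0.027]
force: [0.4, -0.1, 0.7]
grip_width: 0.0
t 6.17 clamp [59.5 15.5] tip 59.4 rpy [ 3.1412e+00  1.5000e-03 -2.6600e-02] F [ 0.4 -0.1  0.7] q [0.26 0.68 1.31 0.   1.15 1.86] w 0.0
tool units [-0.421  0.004] 0.011
```

View pics/s5.png

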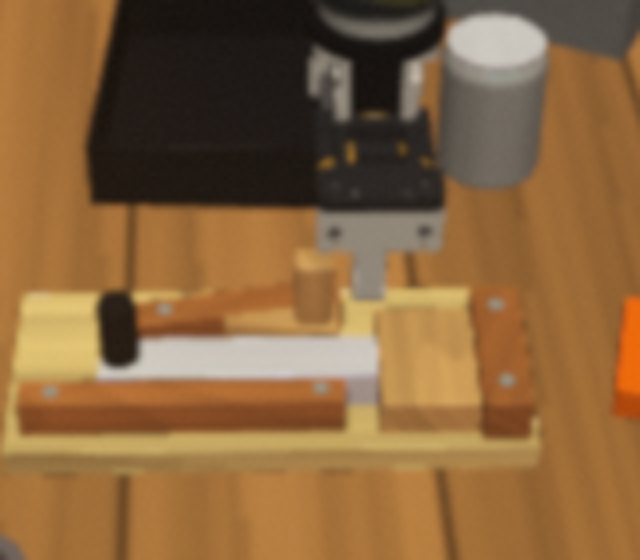

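The fingertips (crop 369,290) are just ahead of the lug (315,290), and the bar still meets the board. I'll push the wedge back.

```bash
python3 -m pendant '[[-0.1,0,0,0,0,0,1],[-0.07,0.005,0,0,0,0,1],[-0.07,0.005,0,0,0,0,1],[-0.07,0.005,0,0,0,0,1],[-0.05,0.005,0,0,0,0,1],[0,0,0,0,0,0,1]]'
python3 -m pendant '[[-0.02,0,0,0,0,0,1],[-0.01,0,0,0,0,0,1],[0,0,0,0,0,0,1]]'
python3 -m pendant '[[-0.01,0,0,0,0,0,1],[0,0,0,0,0,0,1]]'
python3 -m pendant '[[-0.01,0,0,0,0,0,1],[0,0,0,0,0,0,1]]'
python3 -c "
from h import *
go(9,13,58)"
```

```text
time_s: 6.72
ee_pos: [0.584, 0.2058, 0.1592]
eef_rot: [-3.141, -0.004, -0.027]
force: [-0.4, 0.9, 0.7]
grip_width: 0.0005
time_s: 6.97
ee_pos: [0.5808, 0.2061, 0.1576]
eef_rot: [-3.141, -0.003, -0.027]
force: [3.9, -0.7, 3.2]
grip_width: -0.0001
time_s: 7.13
ee_pos: [0.5792, 0.2061, 0.1566]
eef_rot: [-3.141, -0.001, -0.027]
force: [3.6, 0.7, 2.8]
grip_width: 0.0008
time_s: 7.3
ee_pos: [0.5777, 0.206, 0.1562]
eef_rot: [3.142, 0.0, -0.027]
force: [3.3, -0.9, 2.6]
grip_width: 0.0003
t 7.3 clamp [10.8 13.2] tip 59.2 rpy [ 3.1416  0.     -0.0267] F [ 3.3 -0.9  2.6] q [ 0.28  0.59  1.47 -0.    1.09  1.88] w 0.0003
tool units [-0.015  0.002] 0.01
```

```bash
for i in 1; do python3 -m pendant '[[-0.01,0,0,0,0,0,1],[0,0,0,0,0,0,1]]'
python3 -m pendant '[[-0.01,0,0,0,0,0,1],[0,0,0,0,0,0,1]]'
python3 -m pendant '[[-0.01,0,0,0,0,0,1],[0,0,0,0,0,0,1]]'; done
python3 -c "
from h import *
go(9,13,58)"
```

```text
time_s: 7.47
ee_pos: [0.5767, 0.2059, 0.1563]
eef_rot: [3.142, -0.001, -0.027]
force: [5.3, -0.9, 2.9]
grip_width: 0.0007
time_s: 7.63
ee_pos: [0.5757, 0.2058, 0.1563]
eef_rot: [3.141, -0.001, -0.027]
force: [7.9, -1.3, 1.7]
grip_width: 0.0002
time_s: 7.8
ee_pos: [0.5747, 0.2057, 0.1563]
eef_rot: [3.141, -0.002, -0.027]
force: [9.5, -2.1, 0.7]
grip_width: 0.0006
t 7.8 clamp [ 7.8 12.9] tip 59.3 rpy [ 3.1414e+00 -1.8000e-03 -2.7000e-02] F [ 9.5 -2.1  0.7] q [ 0.28  0.58  1.48 -0.    1.08  1.88] w 0.0006
tool units [ 0.01  -0.001] 0.011
```

The force is rising as the wedge jams. I'll go on to about 20 N and check the bar.

```bash
python3 -m pendant '[[-0.01,0,0,0,0,0,1],[0,0,0,0,0,0,1]]'
python3 -m pendant '[[-0.01,0,0,0,0,0,1],[0,0,0,0,0,0,1]]'
python3 -m pendant '[[-0.01,0,0,0,0,0,1],[0,0,0,0,0,0,1]]'
python3 - <<'E'
from h import *
go(9,13,58)
c=imaging.camera("side");crop(c,240,120,400,260,4,"s6")
E
```

```text
time_s: 7.97
ee_pos: [0.5736, 0.2057, 0.1563]
eef_rot: [3.141, -0.002, -0.027]
force: [10.6, -2.9, 0.9]
grip_width: 0.0004
time_s: 8.13
ee_pos: [0.5726, 0.2056, 0.1563]
eef_rot: [3.141, -0.003, -0.027]
force: [12.1, -3.7, -0.9]
grip_width: 0.0005
time_s: 8.3
ee_pos: [0.5716, 0.2055, 0.1564]
eef_rot: [3.141, -0.003, -0.027]
force: [13.4, -3.8, -1.2]
grip_width: 0.0006
t 8.3 clamp [ 4.6 12.6] tip 59.4 rpy [ 3.1412e+00 -3.1000e-03 -2.7200e-02] F [13.4 -3.8 -1.2] q [ 0.29  0.57  1.49 -0.    1.08  1.88] w 0.0006
tool units [ 0.036 -0.004] 0.011
```

View pics/s6.png

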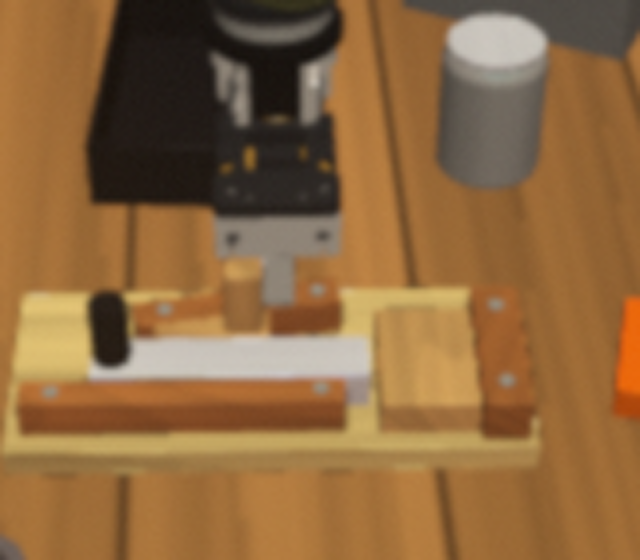

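Contact is at 13 N and the wedge is jammed. The bar was drawn back about 4 mm (front edge from crop x=378 to 370), which is within the 12 mm allowed. Pushing further would only drag the bar, so I'll back off and lift clear.

```bash
python3 -m pendant '[[0.02,0,0,0,0,0,1],[0.04,0,0,0,0,0,1],[0.1,0,0,0,0,0,1],[0,0,-0.25,0,0,0,1],[0,0,-0.3,0,0,0,1],[0,0,-0.3,0,0,0,1],[0,0,-0.3,0,0,0,1],[0,0,0,0,0,0,1],[0,0,0,0,0,0,1]]'
python3 -m pendant '[[0,0.34,0,0,0,0,1],[0,0.34,0,0,0,0,1],[0,0.34,0,0,0,0,1],[0,0.34,0,0,0,0,1],[0,0.34,0,0,0,0,1],[0,0.34,0,0,0,0,1],[0,0.34,0,0,0,0,1],[0,0,0,0,0,0,1],[0,0,0,0,0,0,1],[0,0,0,0,0,0,1]]'
python3 - <<'E'
from h import *
go(9,13,58)
c=imaging.camera("side");crop(c,230,170,390,250,5,"s7")
c=imaging.camera("top");crop(c,190,180,290,355,3.4,"t7")
E
```

```text
time_s: 9.1
ee_pos: [0.5899, 0.2059, 0.2956]
eef_rot: [-3.141, -0.002, -0.027]
force: [-0.3, 0.8, -1.3]
grip_width: 0.0004
time_s: 9.93
ee_pos: [0.5819, -0.0794, 0.2928]
eef_rot: [-3.141, 0.003, -0.027]
force: [-1.2, 0.2, 0.3]
grip_width: 0.0006
t 9.93 clamp [  22.5 -272. ] tip 195.8 rpy [-3.1408e+00  2.6000e-03 -2.7000e-02] F [-1.2  0.2  0.3] q [-0.2   0.39  1.42  0.    1.33  1.4 ] w 0.0006
tool units [-0.113 -2.375] 1.148
```

View pics/s7.png

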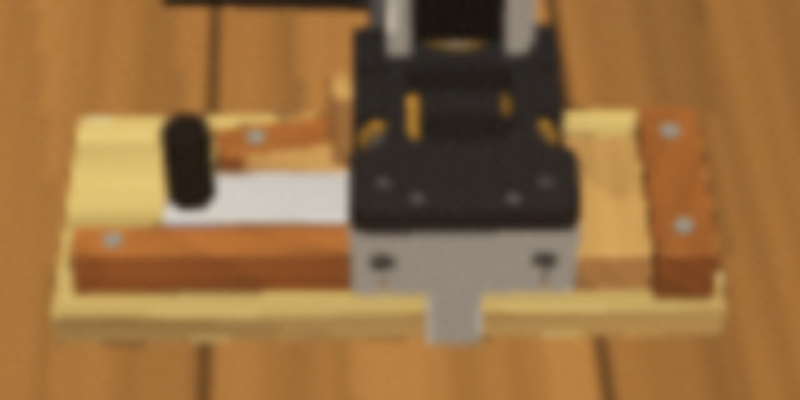

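View pics/t7.png

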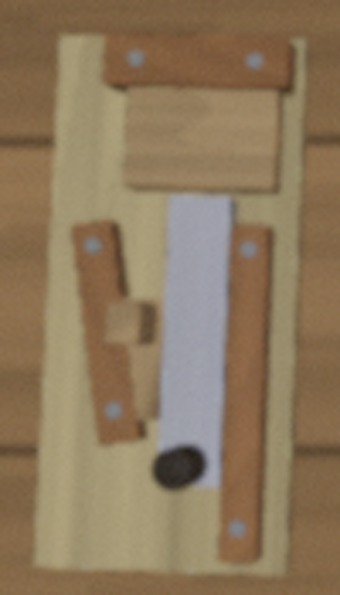

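```bash
python3 - <<'E'
from h import *
c=imaging.camera("top")
T=lambda x,y,z:toclamp(ray(c,(x+.5)/3.4+190-.5,(y+.5)/3.4+180-.5,z)).round(1)
print("knob",T(174,468,.088),"barfront",T(200,196,.044),"board front/back",T(200,89,.042),T(200,188,.042),"lug",T(123,320,.088),"stop",T(200,89,.048))
E
python3 -m pendant '[[0,0,0,0,0,0,1],[0,0,0,0,0,0,1],[0,0,0,0,0,0,1]]'
python3 - <<'E'
from h import *
c=imaging.camera("top");crop(c,190,180,290,355,3.4,"t8")
a=cv2.imread("pics/t7.png").astype(int);b=cv2.imread("pics/t8.png").astype(int);d=abs(a-b).max(2);print(d.mean(),d.max())
E
```

```text
knob [-93.6 -20.5] barfront [ 60.  -19.7] board front/back [123.5 -16.9] [ 64.9 -19.1] lug [-13.8  11. ] stop [122.4 -18.1]
time_s: 10.33
ee_pos: [0.5822, -0.0793, 0.2942]
eef_rot: [-3.142, -0.0, -0.026]
force: [-0.3, 0.1, -0.1]
grip_width: 0.0008
2.2194611962432034 13
```

```bash
python3 -c "
from station import hand_in
print(hand_in())"
```

```text
the job is handed in; nothing more can be done
None
```

I clamped the pine board in the left clamp in the top view, pushed the wedge back until it jammed, and handed the job in at about 10.4 s. No verdict came back.

**What I did:** With shut fingers I pushed the bar's knob forward until it held the board flush against the end stop, at about 25 N. I then pushed the thumb wedge back to about 13 N and withdrew the arm.

**Last checks:**

| Check | Measured (clamp frame) | Expected or allowed |
|---|---|---|
| Board | flush with the end stop in the top view | within 8 mm |
| Knob | x ≈ −94 mm from the top view, −95 mm from the bar front | ahead of −102 mm |
| Wedge lug | x ≈ −14 mm, y ≈ 11 mm | touches the bar at −10, jams within 3 mm |
| Scene after release | no movement between two pictures about 0.4 s apart | still |

**What disagreed or stayed unmeasured:**
- **Bar drawn back further than stated:** jamming the wedge pulled the bar back about 4–5 mm, leaving a small visible gap to the board. The task describes a millimetre or two, but this is inside the 12 mm tolerance.
- **Wedge pressure after release:** I could not measure this directly. I infer it from the push force climbing from about 3.5 N to 13 N and from the wedge staying put.
- **Position offset:** the end stop face measured about 2.5 mm short of its stated place, so the positions above may be off by about that much.

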